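# Push an air cylinder home in a checking corner

### The job

Push the small air cylinder across the table into the corner of the L-shaped aluminium checking stop, so that its long side lies flush against the long fence and the tip of its rod touches the end stop. Only push it with the fingers, gently: it must stay flat on the table, never lifted, tipped or squeezed in the gripper. Leave the limit switch, the valve and the relay where they are.

Things in the scene. Friction and masses are not known exactly. Their poses are not given: they have to be found in the camera images.
- air_cylinder: Loose air cylinder, 0.18-0.33 kg: rectangular body 32 mm wide (x), 89 long (y -30 to +59), 32 high; two blue ports on top (y -10, +40; to 44 high); rod of 10 mm diameter out of the -y end, fixed. Origin: under the middle of its 120 mm length, at table height. Starts clear of the fence, on the robot's side, y axis within 0.45 rad of the fence's, rod roughly towards the end stop.
- rod_tip (a point): Centre of the flat end of the cylinder's rod: y = -60 mm from the cylinder's origin, 16 mm above its underside.
- corner_stop: L-shaped aluminium stop fixed to the table, yaw within 0.25 rad, no base plate. Origin: on the fence's working face, table height. x: away from the robot, through the fence; y: along the fence, away from the end stop. Fence: face at x = 0, y -140 to +160 mm, 14 thick, 22 high; two feet behind it to x = 39. End stop: block x -46 to +14, y -140 to -118, 30 high, at the right (-y) end.
- corner (a point): Inner corner, on the planes of the fence face and the anvil face, table height; axes as the stop's. The anvil: round steel pad, 16 mm across, 3 mm proud of the end stop, facing +y, centred at x = -16 mm, 16 high. Cylinder home: its origin at x = -16, y = +60 mm here, its y axis along this y, rod tip on the anvil (y = 0).
- limit_switch: Bystander: loose blue limit switch with a roller lever, 20 x 51 x 48 mm, on the table to the right of the checking stop. Origin at the centre of its underside.
- valve: Bystander: loose solenoid valve, white body with a black coil, 19 x 76 x 58 mm, to the right of the checking stop. Origin at the centre of its underside.
- relay: Bystander: loose small relay, 21 x 28 x 30 mm, to the right of the checking stop. Origin at the centre of its underside.
Mind the look-alikes: they are no part of the job. What is shaped like the air_cylinder but brown or orange is not meant.

How it is judged:
By the outcome, as a careful person would: the job done as asked, in the order asked, and still so for the second after the job is handed in, with the robot touching nothing.
It also fails if it takes over 48 s, if anything falls off the work surface, if the arm or the gripper's body presses on something with over 40 N, if the wrist force passes 120 N, or if a joint passes its speed limit or range.

### The arm

A 6-joint arm with a two-finger parallel gripper is mounted at the origin on a cart in front of the work surface, level with it; the furniture and walls round the work are solid. World frame = base frame: x ahead of the robot, y to its left, z up, the work surface at z = 0. Lengths are in m, angles in rad, forces in N, time in s.
With the tool pointing down it reaches from about 0.25 to 0.725 m from the base axis. Payload 9.7 kg.
Tool frame: the origin (TCP) lies at the very end of the fingers, on their centre line; the grasp point (between the pads) lies 19 mm behind it (r.grip_depth is the z of the grasp point in the tool frame, in m); z points along the fingers, y is the line along which they close (so a half turn about z gives the same grasp; the last joint's range is limited). The gripper opens to 85 mm and grips with 20 to 120 N. Pads are 22 mm wide; open, the fingers measure 114 mm over their backs; the gripper's body (76 mm by 85 mm) begins 54 mm behind the grasp point. The pads swing forward as they close: fully open they stand 13 mm farther back than shut.
Start: joints at [1.334, 0.087, 0.176, 1.66, 0, 1.571], TCP at [0.129, 0.535, 0.231] pointing down, gripper open.
Joint ranges: [-3.13, 3.13], [-0.85, 1.81], [-1.15, 1.24], [-2.2, 2.28], [-1.44, 1.52], [-3.14, 3.14]. Speed limits (rad/s): [2.22, 2.22, 2.57, 3.14, 3.14, 3.14].

### API

Orientations are given as [roll, pitch, yaw] about the fixed x, y, z axes, in that order (R = Rz(yaw) Ry(pitch) Rx(roll)).
In Python, from plant import r, claw, kin, vision, workorder, models, telemetry gives the robot as it stands. The module is installed in compiled form; this text tells all that it offers. Calls block until the motion is done:
- r.reach(position, orientation): joint-space move of the TCP to a pose.
- r.servo_line(position, attitude=None, vel=0.15, f_stop=None): straight line of the TCP; attitude=None keeps the orientation; vel is the mean speed in m/s. With f_stop (N) it stops when the force on the tool has changed by that much, and returns True; else False.
- r.set_joints(angles): joint-space move.
- claw.set_gripper(opening, grasp_force=None): finger opening in m; grasp_force is the grip in N (None keeps the last); returns when the fingers have stopped.
- r.dwell(seconds).
- kin.ik(position, orientation): joint angles nearest the present ones, or None.
- vision.capture(name): name is "scene" or "side" or "wrist"; returns the picture (384x512x3 uint8, blue, green, red); there is no depth.
- vision.camera_info(name): a dict with "intrinsics" (3x3 intrinsics, pixels), "k1" (the pictures are not rectified: a ray, as slopes to the right and down, at radius r is drawn at 1 + k1 r^2 times it, then the intrinsics apply), "world_to_cam" (4x4, takes a point from world to camera coordinates). Camera axes: x right, y down, z forward; pixel columns grow to the right and rows downward; lengths in m; the calibration is good to about 2 mm. A picture is of the moment at which its call begins: read the wrist's pose just before it. camera_info takes no time and is no camera call; for the wrist camera it gives the pose at the moment of the call.
A pose or a line that the arm cannot do raises r.IKError and nothing moves.
- workorder.finish_job(): hands the job in; it is judged then, once.
Trained networks look in the newest picture that a camera, given by its name, has taken for a name from the list of things; names that differ only in an ending like _2 or _b are one class to them, and where a whole thing is asked for, a point or a joint stands for the part that bears it (a point fixed in the world has none). Each returns a list of dicts, best first, with "score" (0 to 1); they miss things now and then, are a little off and sometimes report something else, mostly with a low value. They report only what shows in the picture. A call takes as long as a camera call. They do not tell look-alikes from the thing itself.
- models.boxes_of(camera, name): "position" ([x, y, z] in m, in world coordinates, good to about 4 mm: the middle of the surface that is visible of it).
- models.cut_out(camera, name): "pixels" (384x512 bool, what is visible of it).
Readings, each from a call of its own:
- telemetry.get_time(): time.
- telemetry.get_joint_pos(): joint angles.
- telemetry.get_qd(): joint speeds.
- telemetry.get_joint_efforts(): joint torques, N m.
- telemetry.get_position(): TCP position.
- telemetry.get_eef_rot(): TCP orientation.
- telemetry.get_ft_force(): force on the tool from outside, world axes, zero at the start.
- telemetry.get_torque(): the same for the moment, N m.
- telemetry.get_opening(): finger opening in m.
- telemetry.get_grip_force(): force on a finger pad.
Only numpy, scipy, OpenCV 4.12 (cv2) and the standard library are available. Lean on these libraries where they do the work, as an engineer would, in place of code of your own. Each camera call takes 0.05 s, during which the arm holds its last target. There are 200 camera calls.

## Working session

There is one attempt and no reset: what is moved stays moved. The work goes in short steps, each a Python script; the robot and the scene stay as the last script left them, time stands still between calls to the robot, and variables do not carry over. Pictures are saved under pics/ and viewed, at most 10 in all, crops included, and the job is handed in when it is done.

```bash
mkdir -p pics; cat > h.py <<'E'
import numpy as np, cv2
from plant import r, claw, kin, vision, workorder, models, telemetry
def ray2z(cam,px,z,info=None):
    i=info or vision.camera_info(cam); K=np.array(i["intrinsics"]);T=np.array(i["world_to_cam"])
    d=np.array([i["k1"],0,0,0,0.])
    u=cv2.undistortPoints(np.array(px,float).reshape(-1,1,2),K,d)[:,0]
    # exact only for r^2 model
    R=T[:3,:3];c=-R.T@T[:3,3]
    D=np.c_[u,np.ones(len(u))]@R
    s=(z-c[2])/D[:,2]
    return c+s[:,None]*D
def proj(cam,P,info=None):
    i=info or vision.camera_info(cam);T=np.array(i["world_to_cam"])
    rv=cv2.Rodrigues(T[:3,:3])[0]
    return cv2.projectPoints(np.array(P,float).reshape(-1,1,3),rv,T[:3,3],np.array(i["intrinsics"]),np.array([i["k1"],0,0,0,0.]))[0][:,0]
E
python3 - <<'E'
from h import *
for c in ("scene","side"):
    im=vision.capture(c); cv2.imwrite(f"pics/{c}0.png",cv2.resize(im,(800,600)))
    np.save(f"{c}0.npy",im)
    for n in("air_cylinder","rod_tip","corner_stop","corner","limit_switch","valve","relay"):
        try: print(c,n,[(np.round(d["position"],3),round(d["score"],2)) for d in models.boxes_of(c,n)])
        except Exception as e: print(c,n,e)
E
```

```text
scene air_cylinder [(array([0.529, 0.006, 0.031]), 0.84), (array([0.485, 0.149, 0.031]), 0.77), (array([0.592, 0.296, 0.025]), 0.62), (array([ 0.367, -0.065,  0.034]), 0.6)]
scene rod_tip [(array([0.531, 0.007, 0.029]), 0.91), (array([ 0.364, -0.064,  0.033]), 0.88), (array([0.593, 0.299, 0.026]), 0.82), (array([ 0.614, -0.106,  0.026]), 0.69)]
scene corner_stop [(array([ 0.611, -0.108,  0.018]), 0.6), (array([0.529, 0.006, 0.029]), 0.54)]
scene corner [(array([ 0.616, -0.108,  0.025]), 0.61), (array([ 0.432, -0.262,  0.018]), 0.17)]
scene limit_switch [(array([ 0.494, -0.355,  0.027]), 0.75)]
scene valve [(array([ 0.552, -0.318,  0.027]), 0.71)]
scene relay [(array([ 0.432, -0.261,  0.017]), 0.65)]
side air_cylinder [(array([ 0.371, -0.061,  0.027]), 0.76), (array([ 0.537, -0.005,  0.028]), 0.63), (array([0.494, 0.152, 0.025]), 0.51), (array([0.598, 0.282, 0.026]), 0.44)]
side rod_tip [(array([ 0.372, -0.067,  0.026]), 0.7), (array([ 0.535, -0.005,  0.027]), 0.67), (array([0.599, 0.283, 0.03 ]), 0.63), (array([0.492, 0.148, 0.022]), 0.54)]
side corner_stop [(array([ 0.609, -0.126,  0.022]), 0.82)]
side corner [(array([ 0.612, -0.13 ,  0.027]), 0.96)]
side limit_switch [(array([ 0.497, -0.369,  0.024]), 0.65)]
side valve []
side relay []
```

View pics/scene0.png

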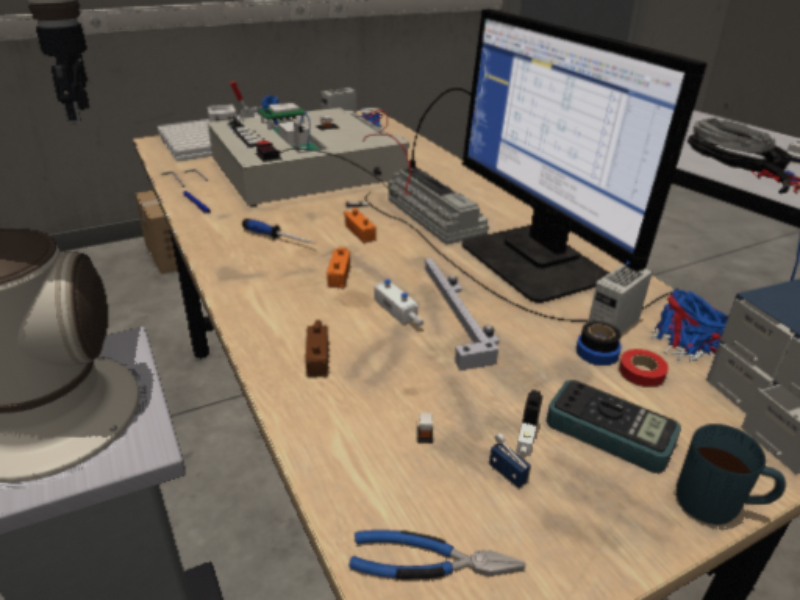

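View pics/side0.png

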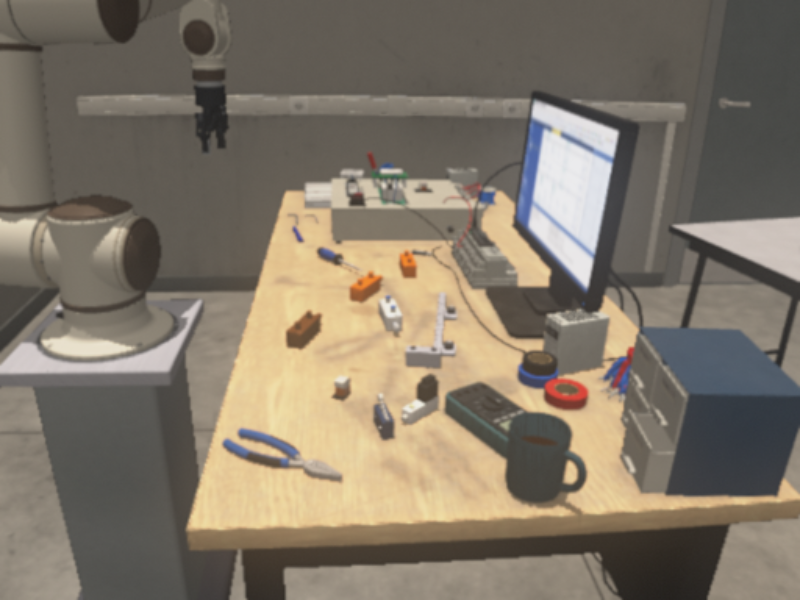

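The grey cylinder with blue ports sits at 800-px (398,303) in the scene view, about (0.53, 0.00). The stop runs from (432,262) to (480,355). The brown item and the two orange ones are decoys. Next I'll look from above with the wrist camera.

```bash
python3 - <<'E'
from h import *
print(telemetry.get_eef_rot(), telemetry.get_time())
r.reach([0.47,-0.03,0.33],[np.pi,0,np.pi/2 if False else telemetry.get_eef_rot()[2]])
print(telemetry.get_eef_rot(), telemetry.get_position(), telemetry.get_joint_pos(),telemetry.get_time())
i=vision.camera_info("wrist"); im=vision.capture("wrist")
np.save("w1.npy",im); import pickle; pickle.dump(i,open("w1.pkl","wb"))
print(np.round(i["world_to_cam"],3),i["k1"],np.round(i["intrinsics"],1))
cv2.imwrite("pics/w1.png",cv2.resize(im,(800,600),interpolation=cv2.INTER_CUBIC))
for n in("air_cylinder","corner_stop"):
    print(n,[(np.round(d["position"],3),round(d["score"],2)) for d in models.boxes_of("wrist",n)])
E
```

```text
[-3.14158865e+00 -1.68449449e-05  2.90474377e+00] 0.8
[ 3.14153469e+00 -2.54462111e-04  2.90566656e+00] [ 0.47008614 -0.02940972  0.32983882] [-6.25420754e-02 -4.05461136e-02  2.42149873e-01  1.85373296e+00
  1.00992814e-04  1.73384018e-01] 3.175
[[ 0.235  0.972 -0.    -0.082]
 [ 0.918 -0.222  0.329 -0.513]
 [ 0.319 -0.077 -0.944  0.319]
 [ 0.     0.     0.     1.   ]] -0.00665010767470827 [[296.8   0.  254. ]
 [  0.  296.8 196.9]
 [  0.    0.    1. ]]
air_cylinder [(array([ 0.374, -0.038,  0.034]), 0.97), (array([0.488, 0.17 , 0.032]), 0.83), (array([0.595, 0.3  , 0.032]), 0.74), (array([0.535, 0.02 , 0.03 ]), 0.68)]
corner_stop [(array([ 0.623, -0.054,  0.023]), 0.83)]
```

View pics/w1.png

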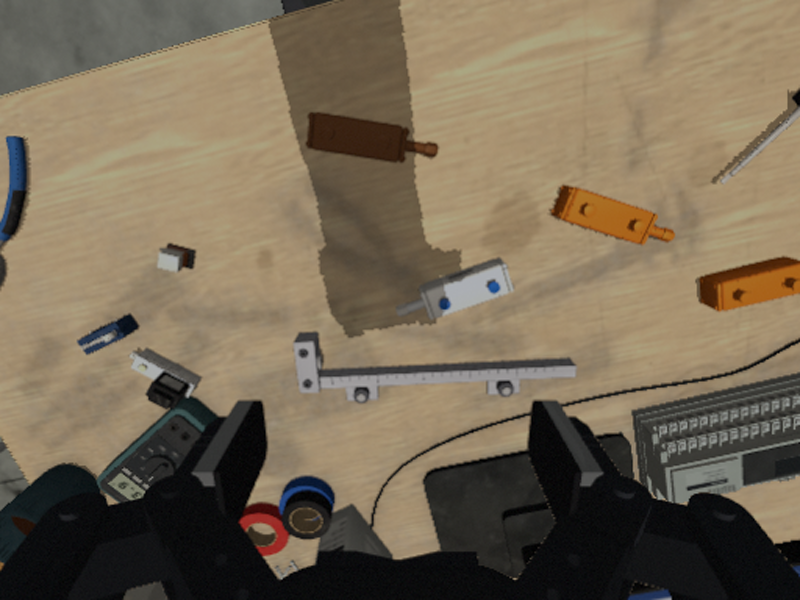

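The wrist view shows the cylinder body at 800-px (425–512, 260–320), rod tip near (398,309). The fence lies along y≈360–385 and the end stop at (308,362). I'll fit 3-DoF models to the network masks.

```bash
cat > fit.py <<'E'
from h import *
from scipy.optimize import minimize
def box(x0,x1,y0,y1,z0,z1): return np.array([[x,y,z] for x in(x0,x1) for y in(y0,y1) for z in(z0,z1)])
t=np.linspace(0,2*np.pi,13)[:-1]
rod=np.concatenate([np.c_[5*np.cos(t),0*t+y,16+5*np.sin(t)] for y in(-60,-30)])
port=[np.concatenate([np.c_[4.5*np.cos(t),y+4.5*np.sin(t),0*t+z] for z in(32,44)]) for y in(-10,40)]
CYL=[a/1000 for a in [box(-16,16,-30,59,0,32),rod]+port]
STOP=[a/1000 for a in [box(0,14,-140,160,0,22),box(-46,14,-140,-118,0,30)]]
def world(P,q):
    c,s=np.cos(q[2]),np.sin(q[2]); return P@np.array([[c,s,0],[-s,c,0],[0,0,1]])+[q[0],q[1],0]
S=4
def render(parts,q,cam,info):
    m=np.zeros((384*S,512*S),np.uint8)
    for P in parts:
        p=proj(cam,world(P,q),info); h=cv2.convexHull((((p+.5)*S-.5)*16).astype(np.int32))
        cv2.fillConvexPoly(m,h,1,shift=4)
    return cv2.resize(m.astype(np.float32),(512,384),interpolation=cv2.INTER_AREA)
def fit(parts,q0,views):
    # views: (mask,cam,info)
    def cost(q):
        c=0
        for m,cam,i in views:
            R=render(parts,q,cam,i); c+=np.abs(R-m).sum()/m.sum()
        return c
    best=None
    for dy in(-.15,0,.15):
        s=np.array(q0)+[0,0,dy]
        sim=np.array([s,s+[.01,0,0],s+[0,.01,0],s+[0,0,.1]])
        o=minimize(cost,s,method="Nelder-Mead",options=dict(initial_simplex=sim,xatol=1e-5,fatol=1e-4,maxiter=200))
        if best is None or o.fun<best.fun: best=o
    return best.x,best.fun/len(views)
def masks(cam,name,near,info):
    out=models.cut_out(cam,name); p=proj(cam,[list(near)+[.02]],info)[0]
    o=[d["pixels"] for d in out if d["pixels"].any()]
    return min(o,key=lambda m:np.hypot(*(np.argwhere(m).mean(0)[::-1]-p))).astype(np.float32)
E
python3 - <<'E'
from fit import *
import json
V={"c":[], "s":[]}; 
for cam in("wrist","scene"):
    i=vision.camera_info(cam); im=vision.capture(cam)
    mc=masks(cam,"air_cylinder",(.53,.0),i); ms=masks(cam,"corner_stop",(.615,-.07),i)
    V["c"].append((mc,cam,i));V["s"].append((ms,cam,i))
    if cam=="wrist": I,W=i,im
res={}
for k,parts,q0 in(("c",CYL,[.53,0,-.3]),("s",STOP,[.61,-.06,0])):
    for vs in([V[k][0]],[V[k][1]],V[k]):
        q,f=fit(parts,q0,vs); print(k,len(vs),np.round(q,4),round(f,3))
        res.setdefault(k,q.tolist())
json.dump(res,open("res.json","w"))
big=cv2.resize(W,None,fx=4,fy=4,interpolation=cv2.INTER_CUBIC)
for k,parts,col in(("c",CYL,(0,0,255)),("s",STOP,(0,255,0))):
    for P in parts:
        p=proj("wrist",world(P,res[k]),I); h=cv2.convexHull(((p+.5)*4-.5).astype(np.int32)); cv2.polylines(big,[h],True,col,1)
cv2.imwrite("pics/ov1.png",big[600:1040,700:1500])
E
```

```text
c 1 [0.5377 0.0101 0.1237] 0.101
c 1 [0.5397 0.0201 0.1179] 0.061
c 2 [0.5385 0.0125 0.1067] 0.141
s 1 [ 0.619  -0.0315 -0.1864] 0.177
s 1 [ 0.6217 -0.0277 -0.1785] 0.181
s 2 [ 0.6196 -0.0307 -0.186 ] 0.196
```

View pics/ov1.png

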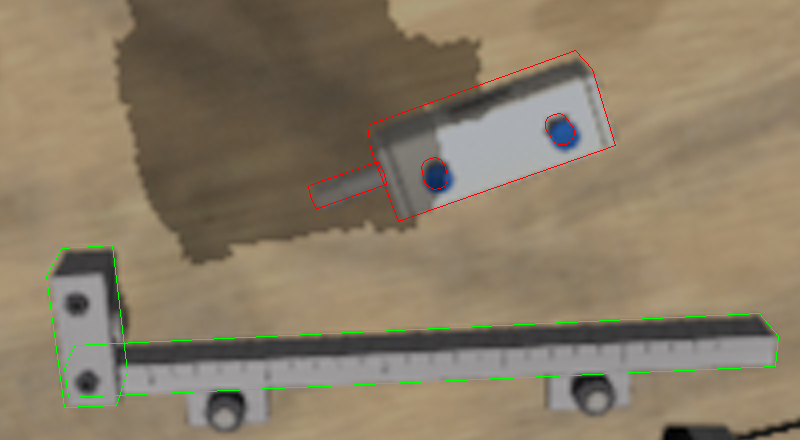

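The overlay matches the picture: green on the stop, red on the cylinder within about 2 mm. In the stop frame the cylinder is at (-88, +27) mm, yaw +0.31. I'll start with the side push, with fingers shut, near the centre of mass on the +y side.

```bash
cat >> fit.py <<'E'
SQ=np.array([0.6195,-0.031,-0.186]); O=[np.pi,0,np.pi+SQ[2]]
def s2w(x,y,z): return world(np.array([[x,y,z]]),SQ)[0]
def w2s(p):
    c,s=np.cos(SQ[2]),np.sin(SQ[2]); d=np.array(p[:2])-SQ[:2]; return np.array([c*d[0]+s*d[1],-s*d[0]+c*d[1]])
def st(tag=""):
    print(tag,"t",round(telemetry.get_time(),2),"tool",np.round(w2s(telemetry.get_position())*1000,1),"z",round(telemetry.get_position()[2],4),"F",np.round(telemetry.get_ft_force(),1))
E
python3 - <<'E'
from fit import *
claw.set_gripper(0.0,20)
r.reach(s2w(-.142,.038,.10),O)
r.servo_line(s2w(-.142,.038,.011),O,vel=.12); st("down")
print(r.servo_line(s2w(-.048,.036,.011),O,vel=.05,f_stop=10)); st("pushed")
r.servo_line(s2w(-.065,.036,.011),O,vel=.1)
r.servo_line(s2w(-.065,.036,.12),O,vel=.2)
r.reach(s2w(-.03,.08,.26),O); st("up")
i=vision.camera_info("wrist"); im=vision.capture("wrist")
m=masks("wrist","air_cylinder",s2w(-.025,.027,0)[:2],i); q,f=fit(CYL,list(s2w(-.025,.027,0)[:2])+[-.186],[(m,"wrist",i)])
print(w2s(q)*1000,q[2]-SQ[2],f)
cv2.imwrite("pics/w2.png",cv2.resize(im,(800,600),interpolation=cv2.INTER_CUBIC))
E
```

```text
down t 6.23 tool [-141.4   38.1] z 0.0119 F [-0.1  0.1  0.5]
False
pushed t 8.27 tool [-48.1  36. ] z 0.011 F [-1.8  0.2 -0.1]
up t 9.93 tool [-30.  80.] z 0.258 F [-0.6 -0.2 -0.9]
[-19.24920897  20.45482777] 0.09883265199211597 0.10432007908821106
```

View pics/w2.png

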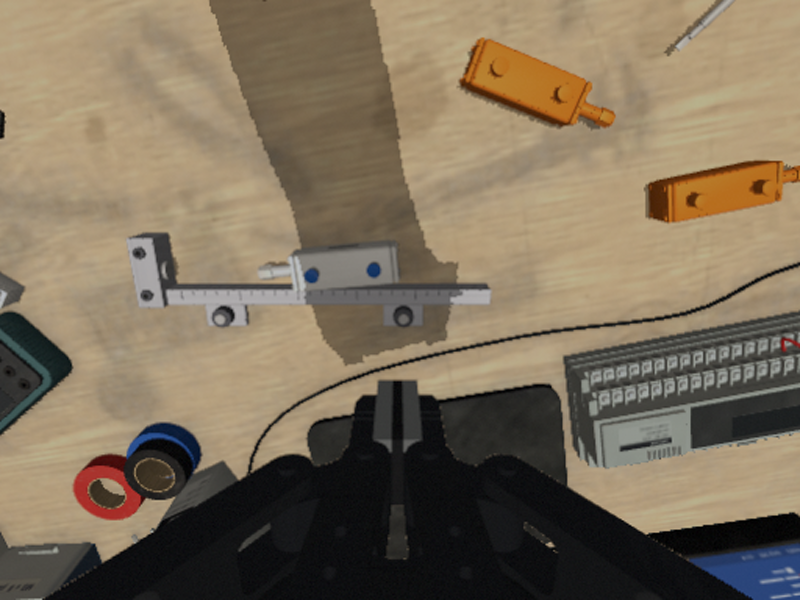

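The cylinder (290–398, 245–290) is close to the fence, still about 0.1 rad open at its +y end. I'll press the +y part of the side to the fence, then push the end face.

```bash
python3 - <<'E'
from fit import *
r.reach(s2w(-.068,.048,.07),O)
r.servo_line(s2w(-.068,.048,.011),O,vel=.12)
print(r.servo_line(s2w(-.035,.048,.011),O,vel=.03,f_stop=7)); st("side")
r.servo_line(s2w(-.065,.048,.011),O,vel=.1)
r.servo_line(s2w(-.065,.048,.08),O,vel=.2)
r.servo_line(s2w(-.018,.118,.08),O,vel=.2)
r.servo_line(s2w(-.018,.118,.011),O,vel=.12);st("endstart")
print(r.servo_line(s2w(-.018,.008,.011),O,vel=.04,f_stop=7)); st("end")
r.servo_line(s2w(-.018,.035,.011),O,vel=.1)
r.servo_line(s2w(-.018,.035,.08),O,vel=.2)
r.reach(s2w(-.03,.03,.26),O); st("up")
i=vision.camera_info("wrist"); im=vision.capture("wrist")
m=masks("wrist","air_cylinder",s2w(-.016,-.055,0)[:2],i); q,f=fit(CYL,list(s2w(-.016,-.055,0)[:2])+[-.186],[(m,"wrist",i)])
print(w2s(q)*1000,q[2]-SQ[2],f)
c=proj("wrist",[s2w(-.016,-.055,.02)],i)[0].astype(int); print(c)
x,y=max(c[0]-100,0),max(c[1]-75,0)
cv2.imwrite("pics/w3.png",cv2.resize(im[y:y+150,x:x+200],(800,600),interpolation=cv2.INTER_CUBIC))
E
```

```text
True
side t 12.28 tool [-44.  48.] z 0.0103 F [ 0.6 -0.5  0.1]
endstart t 14.43 tool [-17.7 117.9] z 0.0118 F [ 0.8 -0.6 -0.2]
True
end t 16.65 tool [-18.   17.3] z 0.0109 F [1.3 3.3 3. ]
up t 18.23 tool [-30.1  29.9] z 0.2584 F [-0.1  0.1 -0.3]
[-16.75786476 -53.97392677] 0.01150144411096976 0.07929502427577972
[189 172]
```

View pics/w3.png

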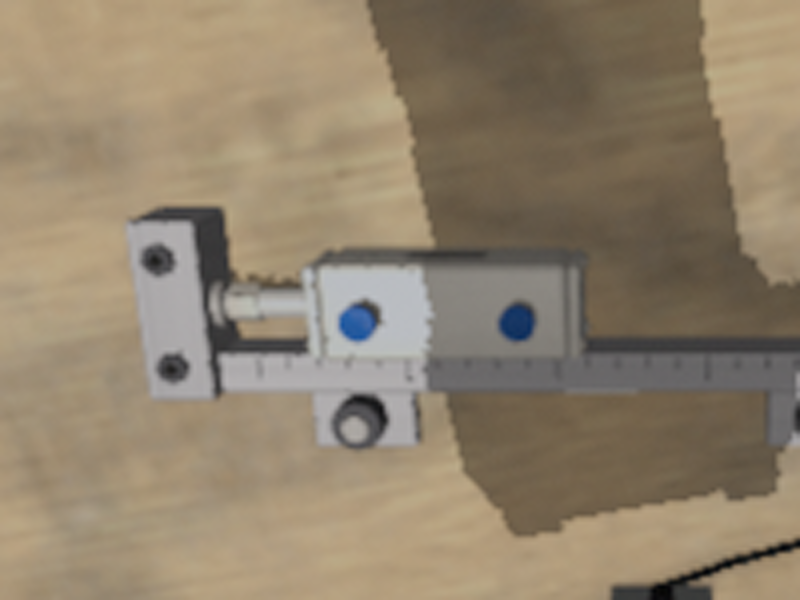

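The rod tip meets the anvil pad at (222,302) and the body lies along the fence. I'll do one gentle seating nudge on the side and one on the end, then check.

```bash
python3 - <<'E'
from fit import *
r.reach(s2w(-.065,-.038,.07),O)
r.servo_line(s2w(-.065,-.038,.011),O,vel=.12)
print(r.servo_line(s2w(-.035,-.038,.011),O,vel=.025,f_stop=8)); st("side")
r.servo_line(s2w(-.065,-.038,.011),O,vel=.08)
r.servo_line(s2w(-.065,-.038,.08),O,vel=.2)
r.servo_line(s2w(-.018,.038,.08),O,vel=.2)
r.servo_line(s2w(-.018,.038,.011),O,vel=.12)
print(r.servo_line(s2w(-.018,.008,.011),O,vel=.025,f_stop=8)); st("end")
r.servo_line(s2w(-.018,.038,.011),O,vel=.08)
r.servo_line(s2w(-.018,.038,.08),O,vel=.2)
r.reach(s2w(-.06,-.03,.2),O); st("up")
i=vision.camera_info("wrist"); im=vision.capture("wrist")
m=masks("wrist","air_cylinder",s2w(-.016,-.055,0)[:2],i); q,f=fit(CYL,list(s2w(-.016,-.055,0)[:2])+[-.186],[(m,"wrist",i)])
print(w2s(q)*1000,q[2]-SQ[2],f)
c=proj("wrist",[s2w(-.016,-.055,.02)],i)[0].astype(int)
x,y=max(c[0]-100,0),max(c[1]-75,0)
cv2.imwrite("pics/w4.png",cv2.resize(im[y:y+150,x:x+200],(800,600),interpolation=cv2.INTER_CUBIC))
E
```

```text
True
side t 20.65 tool [-43.8 -38. ] z 0.0103 F [ 0.2  0.5 -0. ]
True
end t 23.71 tool [-18.   17.3] z 0.0109 F [-0.1  4.   4.2]
up t 25.24 tool [-60.2 -30.3] z 0.1992 F [ 0.3 -0.9 -0.5]
[-17.28192987 -55.10276894] -0.0010390318864831327 0.06735081225633621
```

View pics/w4.png

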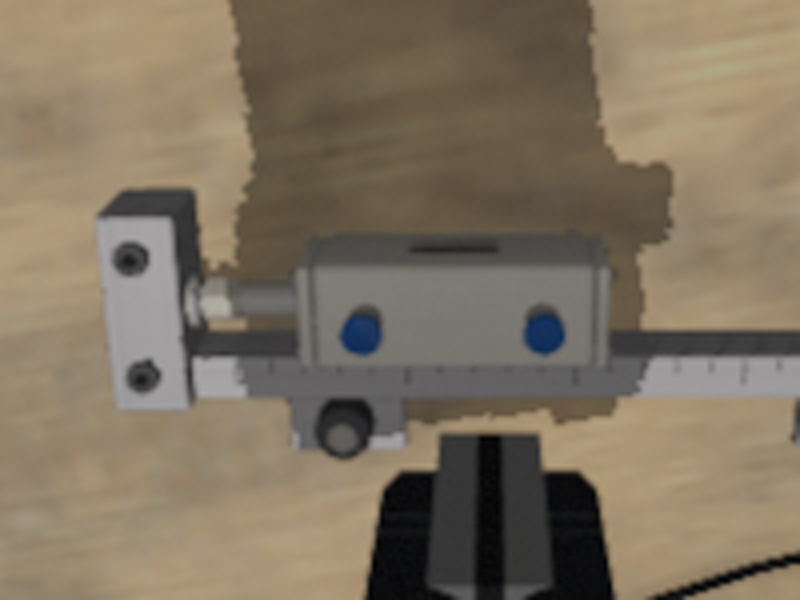

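The cylinder is parallel to the fence (fitted yaw -0.001) and seated on it, with the rod tip on the anvil at (200,300). Both contacts repeated at the same positions, so I'll hand in.

```bash
python3 -c "
from h import *
print(workorder.finish_job())"
```

```text
the job is handed in; nothing more can be done
None
```

The air cylinder is in the corner, flush against the fence with its rod tip on the anvil, and the job was handed in at about 25 s; the interface gave no verdict, and I did not re-check the limit switch, valve and relay, though no move went near them.

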